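# Hang the red bin back on the slatwall at the meal-packing table

### The arm

A 6-joint arm with a two-finger parallel gripper is mounted at the origin on the work surface. World frame = base frame: x ahead of the robot, y to its left, z up, the work surface at z = 0. Lengths are in mm, angles in rad, forces in N, time in s.
With the tool pointing down it reaches from about 275 to 750 mm from the base axis. Payload 10.2 kg.
Tool frame: the origin (TCP) lies at the very end of the fingers, on their centre line; the grasp point (between the pads) lies 19 mm behind it; z points along the fingers, y is the line along which they close (so a half turn about z gives the same grasp; the last joint's range is limited). The gripper opens to 85 mm and grips with 20 to 120 N. Pads are 22 mm wide; open, the fingers measure 114 mm over their backs; the gripper's body (76 mm by 85 mm) begins 54 mm behind the grasp point. The pads swing forward as they close: fully open they stand 13 mm farther back than shut.
Start: joints at [-1.472, 0.313, 1.498, -0, 1.331, -0.223], TCP at [166.031, -498.061, 231.294] pointing down, gripper open.
Joint ranges: [-2.94, 2.94], [-0.97, 2.17], [0.19, 2.56], [-1.23, 4.37], [0.02, 3.11], [-2.88, 2.88]. Speed limits (rad/s): [2.39, 2.39, 3.01, 3.14, 3.14, 3.14].

### API

Orientations are given as a unit quaternion [w, x, y, z].
In Python, from rig import ctrl gives the robot as it stands.
- The arm moves only by the tool step_arm, never from a script. Its argument "increments" is a list of rows, each a list of 3 entries, a list of its own where there are three numbers: the shift along the tool's x, y, z in cm, then the turn, a rotation vector about the tool's x, y, z in degrees, then the opening in per cent of the stroke, from 0 (shut) to 100 (fully open). A call has 1 to 8 rows; each row is the pose to reach, as a shift and turn from the pose commanded when the call began, along the tool's axes at that moment; what a row does not reach only later rows make up. A row lasts 1/8 s, in which the tool goes at most 62.5 mm and 10.7 degrees, less where a joint would pass 70% of its speed; a pose out of reach is approached as far as the arm can. A call with a gripper value outside its range is refused whole. The fingers move at their own pace and stop on an object; "squeeze" is the grip in N (left out, the last holds). Time passes only in rows, so rows that repeat a pose let the fingers close. It gives the time, the measured TCP pose, the force, the opening and the grip force at its end, in the units of the state.
- ctrl.sense(): the state, without advancing time (a new reading comes with each control period).
- ctrl.capture(name): name is "scene" or "top" or "wrist"; returns a dict with "img" (400x640x3 uint8, red, green, blue), "fx", "fy", "cx", "cy" (pixels), "extrinsics" (4x4, takes a point from camera to world coordinates). Camera axes: x right, y down, z forward; pixel columns grow to the right and rows downward; lengths in mm; the calibration is good to about 2 mm. A picture is of the moment at which its call begins. There is no depth.
- ctrl.finish_job(): hands the job in; it is judged then, once.
The state is a dict: "time_s": time; "joints": joint angles; "dq": joint speeds; "tau": joint torques, N m; "eef_pos": TCP position; "ee_rot": TCP orientation; "force": force on the tool from outside, world axes, zero at the start; "wrist_torque": the same for the moment, N m; "grip_width": opening from 0.0 (shut) to 1.0 (fully open); "grip_force": force on a finger pad.
Only numpy, scipy, OpenCV 4.12 (cv2) and the standard library are available. Lean on these libraries where they do the work, as an engineer would, in place of code of your own. Each camera call takes 0.05 s, during which the arm holds its last target. There are 200 camera calls.

### The job

The red hang-on bin is standing on the packing table; hang it back in its place in the top groove of the slatwall stand, the free one under the red clip. Tilt its front up so that the lip at its back goes into the groove, then swing it down gently, without letting it drop or forcing it, until it hangs fully home in the middle of its place with its back flat against the board, and let go. Leave the sauce bottles standing where they are.

Things in the scene. Friction and masses are not known exactly. Their poses are not given: they have to be found in the camera images.
- bin_mid (a point): Middle of the red hang-on bin, 40 mm above its underside. Empty, open on top, painted steel, 0.32 to 0.63 kg; 92 mm wide, 145 mm front to back plus lip, 85 mm high at the back; upright on the table at the start. Bin axes (all bin entries): x from front to back, y left, z up. From this point bin_grip is at (-0.0686, 0, 0.0223), bin_heel at (0.060, 0, 0.042).
- bin_grip (a point): Where to pinch the bin: its front wall, a flat scoop 92 mm wide, 8 mm thick, leaning 35 degrees forward out of the upright, 95 mm along the slope from the floor's front edge to a free rim 78 mm above the underside. The point is mid-thickness, 22 mm down the slope from the rim. Down the slope is (0.574, 0, -0.819) in bin axes; the middle 80 mm of the width is clear inside and out.
- bin_heel (a point): Hanging corner of the bin: mid-width on its flat back face, just under the tongue. From here the tongue (86 mm wide, 3 mm thick) runs 8 mm straight back, then a 3 mm lip rises from its end, leaning 15 degrees back, to a tip 16 mm above and 12 mm behind this point. Bin home: this point is at the groove's lower edge, up to 4 mm off the face, axes within 3 degrees.
- bin: The red bin; origin at the middle of its underside (40 mm below bin_mid), bin axes.
- bay_mouth (a point): Free place under the red clip: lower edge of the top groove on the front face, nominally 202 mm up; the slat panel floats in its frame and is set differently each time: the true groove is up to 7 mm higher or lower along z (unmeasured: feel for it). x into the panel, y left, z up the face, leaning back 10 degrees. Mouth 11 mm high through a 6 mm skin; cavity behind 14 mm deep, from 10 below to 16 mm above the mouth.
- slatwall: Table-top slatwall stand: white slat panel 430 x 249 x 26 mm, three grooves 75 mm apart, in a steel frame, top 86 mm above the upper groove. Fixed. Origin on the table, mid-width, on the line of the panel's front face; x away from the viewer, y left, z up (frame not leaning). Places of the top groove at y -0.13, 0, 0.13; which is free changes. A bin goes in tilted front-up 40 to 45 degrees from home.
- hung_yellow: Yellow bin of the same shape, stocked, fixed home in another place of the top groove under a yellow clip. Frame like the slatwall's, shifted along y to the middle of its place.
- hung_green: Green bin of the same shape, stocked, fixed home in the remaining place under a green clip. Frame like the slatwall's, shifted along y to the middle of its place.
- ketchup_a: Bystander: red ketchup bottle, 62 mm across, 190 mm tall; origin under its centre.
- ketchup_b: Bystander: a second such ketchup bottle.
- mustard: Bystander: yellow mustard bottle, 58 mm across, 170 mm tall; origin under its centre.
- bin_lip (a point): Tip of the bin's lip, mid-width: 12 mm behind and 16 mm above bin_heel; bin axes.

How it is judged:
By the outcome, as a careful person would: the job done as asked, in the order asked, and still so for the second after the job is handed in, with the robot touching nothing.
It also fails if it takes over 67 s, if anything falls off the work surface, if the arm or the gripper's body presses on something with over 40 N, if the wrist force passes 120 N, or if a joint passes its speed limit or range.

## Working session

There is one attempt and no reset: what is moved stays moved. The work goes in short steps, Python scripts to look and compute and a tool call to move; the robot and the scene stay as the last step left them, time stands still between calls to the robot, and variables do not carry over. Pictures are saved under pics/ and viewed, at most 10 in all, crops included, and the job is handed in when it is done.

Besides the shell and the picture viewer there is one more tool, called after "Emit:" as name(argument=value, ...), one argument or row to a line, values as JSON. step_arm: Moves the arm, as the interface text tells. Its arguments: {"type":"object","properties":{"increments":{"type":"array"},"squeeze":{"type":"number"}},"required":["increments"]}

```bash
ls; mkdir -p pics; python3 - <<'E'
from rig import ctrl
import cv2, numpy as np
for n in ["scene","top"]:
    c=ctrl.capture(n); cv2.imwrite(f"pics/{n}0.png",c["img"][:,:,::-1]); np.savez(f"{n}0.npz",**c)
    print(n,c["fx"],c["fy"],c["cx"],c["cy"],np.round(c["extrinsics"],3).tolist())
print(ctrl.sense())
E
```

```text
pics
scene 369.5302547093293 369.5302547093293 323.79279166523514 194.65594676924167 [[0.432, 0.703, -0.565, 1116.287], [0.902, -0.329, 0.28, -323.819], [0.011, -0.631, -0.776, 873.597], [0.0, 0.0, 0.0, 1.0]]
top 475.23498918240676 475.23498918240676 321.56538880374126 194.39144670174446 [[-0.015, -0.994, 0.108, 416.843], [-1.0, 0.014, -0.009, -55.268], [0.008, -0.108, -0.994, 1494.413], [0.0, 0.0, 0.0, 1.0]]
{'time_s': 0.1, 'joints': array([-1.47238621e+00,  3.13390078e-01,  1.49834236e+00, -1.10385050e-05,
        1.33101743e+00, -2.23377028e-01]), 'dq': array([ 6.50087603e-04, -1.66266257e-03, -3.57441792e-03,  2.37761305e-05,
        8.65687653e-04, -6.44580606e-04]), 'tau': array([ 2.13448133e-03, -4.12899113e+01, -2.60145825e+01, -2.01853977e-04,
        2.99092062e-03,  1.10957123e-05]), 'eef_pos': array([ 166.01208556, -497.82110466,  230.80139714]), 'ee_rot': array([-5.77812385e-04,  9.87084151e-01,  1.60201572e-01,  3.07797020e-05]), 'force': array([-0.48607836, -1.03412364,  0.00998057]), 'wrist_torque': array([-0.02481712, -0.03875685,  0.0053138 ]), 'grip_force': 0.0, 'grip_width': 0.9972985729461142}
```

View pics/scene0.png

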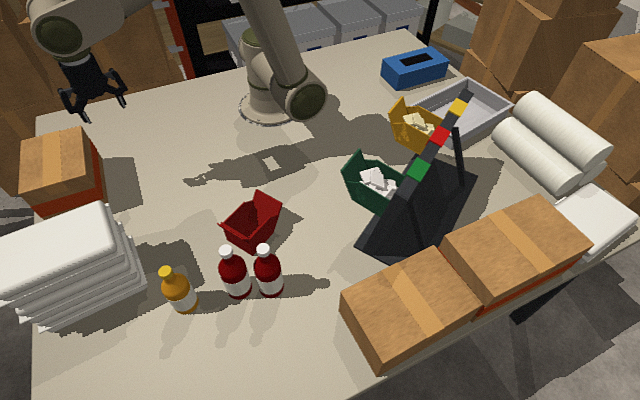

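View pics/top0.png

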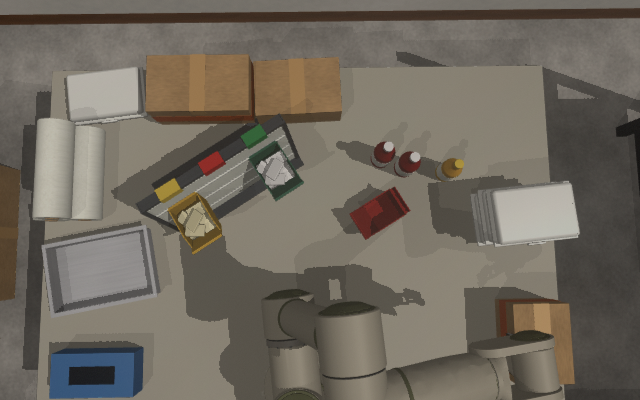

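The top view shows the red bin at about (380,212). Its rim bar at the right (395,202) may be the front wall. The clips are yellow (168,190), red (211,163) and green (254,135), so the middle place is the free one. The bottles stand at (385,155), (408,163) and (453,168). Next I'll zoom in.

```bash
python3 - <<'E'
import cv2, numpy as np
t=cv2.imread("pics/top0.png"); s=cv2.imread("pics/scene0.png")
a=cv2.resize(t[110:260,130:310],None,fx=4,fy=4,interpolation=cv2.INTER_CUBIC)
cv2.imwrite("pics/a.png",a[:600,:800])
b=cv2.resize(t[175:250,335:425],None,fx=4.4,fy=4.4,interpolation=cv2.INTER_CUBIC)
c=cv2.resize(s[180:265,205:295],None,fx=4.4,fy=4.4,interpolation=cv2.INTER_CUBIC)
h=max(b.shape[0],c.shape[0]); o=np.zeros((h,b.shape[1]+c.shape[1],3),np.uint8)
o[:b.shape[0],:b.shape[1]]=b;o[:c.shape[0],b.shape[1]:]=c
o=np.clip(o.astype(float)*1.6,0,255).astype(np.uint8)
cv2.imwrite("pics/b.png",o); print(o.shape)
E
```

```text
(374, 792, 3)
```

View pics/a.png

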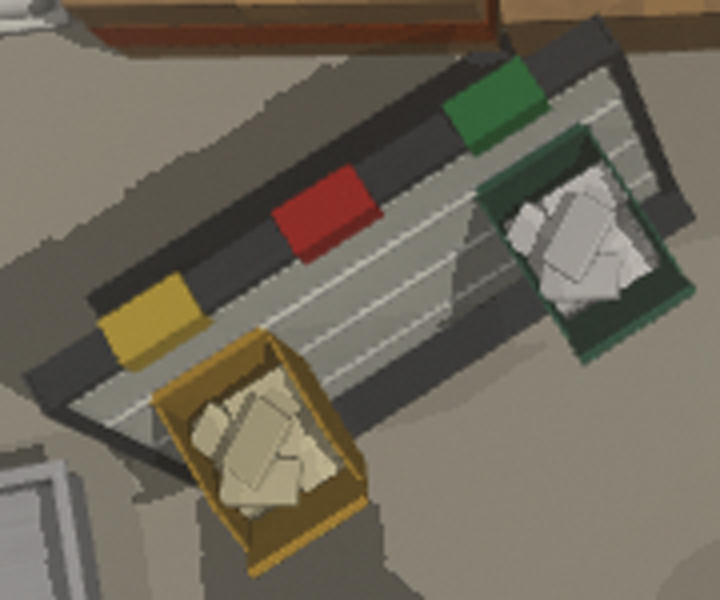

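View pics/b.png

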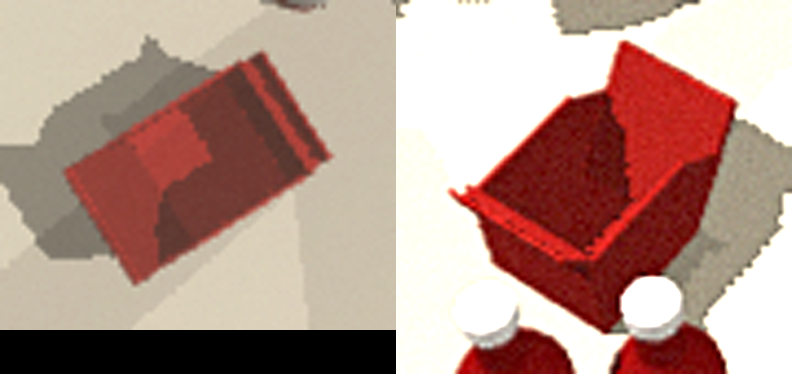

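The crops show the bin's scoop at the left in the top view, with rim corners near (349.8,213.6) and (366.1,239.3). The tongue and lip are at the right, with corners near (394.8,186.8) and (410,210.5). The yellow and green bins hang at either side of the free middle place.

```bash
cat > h.py <<'E'
import numpy as np
from scipy.spatial.transform import Rotation as R
def load(f): return dict(np.load(f))
def ray(c,uv):
    E=c["extrinsics"]; d=E[:3,:3]@np.array([(uv[0]-c["cx"])/c["fx"],(uv[1]-c["cy"])/c["fy"],1]); return E[:3,3],d/np.linalg.norm(d)
def onz(c,uv,z):
    o,d=ray(c,uv); return o+d*(z-o[2])/d[2]
def tri(obs):
    A=np.zeros((3,3));b=np.zeros(3)
    for c,uv in obs:
        o,d=ray(c,uv);P=np.eye(3)-np.outer(d,d);A+=P;b+=P@o
    x=np.linalg.solve(A,b); return x,[float(np.linalg.norm((np.eye(3)-np.outer(ray(c,u)[1],ray(c,u)[1]))@(x-c["extrinsics"][:3,3]))) for c,u in obs]
def proj(c,p):
    E=np.linalg.inv(c["extrinsics"]);q=E[:3,:3]@p+E[:3,3];return np.array([c["fx"]*q[0]/q[2]+c["cx"],c["fy"]*q[1]/q[2]+c["cy"]])
def quat(q): return R.from_quat([q[1],q[2],q[3],q[0]])
def inc(s,pos,Rt):
    """tool-frame increment (cm, deg) from state s to target TCP pos, rotation Rt"""
    r0=quat(s["ee_rot"]); rv=np.degrees((r0.inv()*Rt).as_rotvec())
    return np.round(r0.inv().apply(np.asarray(pos)-s["eef_pos"])/10,2),np.round(rv,1)
E
python3 - <<'E'
from h import *
t=load("top0.npz");s=load("scene0.npz")
f=lambda u,v:(130+u/4,110+v/4); g=lambda u,v:(335+u/4.4,175+v/4.4)
# red bin
a,b=onz(t,g(65,170),78),onz(t,g(137,283),78)
c,d=onz(t,g(263,52),98),onz(t,g(330,156),98)
for p in(a,b,c,d):print(p.round(1))
m1=(a+b)/2;m2=(c+d)/2;v=m2-m1;print("w",np.linalg.norm(b-a),np.linalg.norm(d-c),"L",np.linalg.norm(v[:2]),"yaw",np.degrees(np.arctan2(v[1],v[0])),np.degrees(np.arctan2((a-b)[1],(a-b)[0]))-90)
# stereo scoop corners and lip corners in scene : crop offset (396,0)
gs=lambda u,v:(205+(u-396)/4.4,180+v/4.4)
for A,B in[((65,170),(625,42)),((137,283),(737,102)),((263,52),(585,262)),((330,156),(452,192))]:
    x,e=tri([(t,g(*A)),(s,gs(*B))]);print("tri",x.round(1),np.round(e,1))
for n,(A,B) in{"Y":((250,577),(367,500)),"G":((585,362),(695,288))}.items():
    p,q=onz(t,f(*A),222),onz(t,f(*B),222);w=q-p;print(n,p.round(1),q.round(1),np.linalg.norm(w),np.degrees(np.arctan2(w[1],w[0]))+90,((p+q)/2).round(1))
E
```

```text
[ 512.1 -152.1   78. ]
[ 435.1 -199.1   78. ]
[ 588.5 -285.9   98. ]
[ 517.7 -328.7   98. ]
w 90.26158505086771 82.74340590375864 L 153.78850978500034 yaw -58.8687631356957 -58.60798058641414
tri [ 500.8 -177.8  138.7] [30.6 30.6]
tri [ 450.2 -170.8   13.6] [37.6 37.6]
tri [ 591.6 -280.1   89.1] [7.5 7.5]
tri [ 518.2 -328.7   93. ] [0.9 0.9]
Y [400.4 277.1 222. ] [450.2 200.1 222. ] 91.68061828397724 32.876330281964265 [425.3 238.6 222. ]
G [540.5  54.7 222. ] [589.7 -19.7 222. ] 89.18049666712601 33.453508934586694 [565.1  17.5 222. ]
```

```bash
cat >> h.py <<'E'
def grasp_R(Rb): # tool axes from bin rotation
    z=np.array([.574,0,-.819]);y=np.array([.819,0,.574]);M=np.stack([np.array([0,1,0]),y,z],1)
    u,_,v=np.linalg.svd(M); return Rb*R.from_matrix(u@v)
GRIP=np.array([-68.6,0,22.3]); HEEL=np.array([60.,0,42])
def tcp_from_mid(mid,Rb,back=0):
    Rt=grasp_R(Rb); return mid+Rb.apply(GRIP)+Rt.apply([0,0,19-back]),Rt
E
python3 - <<'E'
from h import *
from rig import ctrl
Rb=R.from_euler('z',-58.8,degrees=True)
ax=Rb.apply([1,0,0])
m1=np.array([473.6,-175.6,0]);m2=np.array([553.1,-307.3,0])
mid=((m1+82.5*ax)+(m2-72.5*ax))/2; mid[2]=40; print("mid",mid)
s=ctrl.sense()
for b in(0,100,): 
    p,Rt=tcp_from_mid(mid,Rb,b);print(b,p.round(1),inc(s,p,Rt))
c=ctrl.capture("wrist");r0=quat(s["ee_rot"]);E=c["extrinsics"]
print("cam in tool",r0.inv().apply(E[:3,3]-s["eef_pos"]).round(1),(r0.inv().as_matrix()@E[:3,:3]).round(2).tolist(),c["fx"])
E
```

```text
mid [ 515.94013505 -245.7268213    40.        ]
0 [ 486.1 -196.4   46.7] (array([ 39.89, -18.45,  18.44]), array([-34.9,   3.9, -12.4]))
100 [ 456.3 -147.3  128.6] (array([ 38.62, -24.06,  10.25]), array([-34.9,   3.9, -12.4]))
cam in tool [  77.6    1.3 -143.3] [[-0.0, -0.95, -0.31], [1.0, -0.0, -0.0], [0.0, -0.31, 0.95]] 314.069724034834
```

Emit:
step_arm(
  increments=[
    [[38.6, -24.1, 10.2], [-34.9, 3.9, -12.4], 60],
    [[38.6, -24.1, 10.2], [-34.9, 3.9, -12.4], 60],
    [[38.6, -24.1, 10.2], [-34.9, 3.9, -12.4], 60],
    [[38.6, -24.1, 10.2], [-34.9, 3.9, -12.4], 60],
    [[38.6, -24.1, 10.2], [-34.9, 3.9, -12.4], 60],
    [[38.6, -24.1, 10.2], [-34.9, 3.9, -12.4], 60],
    [[38.6, -24.1, 10.2], [-34.9, 3.9, -12.4], 60],
    [[38.6, -24.1, 10.2], [-34.9, 3.9, -12.4], 60],
  ],
  squeeze=60,
)

```text
time_s: 1.15
eef_pos: [418.3, -193.7, 141.3]
ee_rot: [0.288, 0.919, 0.256, 0.08]
force: [-0.6, -0.1, -0.6]
grip_width: 0.596
grip_force: 0.0
```

```bash
cat > go.py <<'E'
import sys
from h import *
from rig import ctrl
s=ctrl.sense(); mid=np.array([515.9,-245.7,40.]);Rb=R.from_euler('z',-58.8,degrees=True)
p,Rt=tcp_from_mid(mid,Rb,float(sys.argv[1])); print(inc(s,p,Rt),s["joints"].round(2),s["eef_pos"].round(1))
E
python3 go.py 100
```

```text
(array([ 5.65, -2.37, -0.11]), array([-0.3,  0.1, -0. ])) [-0.54  0.12  2.15 -0.72  0.42  1.09] [ 418.3 -193.7  141.3]
```

Emit:
step_arm(
  increments=[
    [[5.6, -2.4, 0], [-0.3, 0.1, 0], 60],
    [[5.6, -2.4, 0], [-0.3, 0.1, 0], 60],
    [[5.6, -2.4, 0], [-0.3, 0.1, 0], 60],
    [[5.6, -2.4, 0], [-0.3, 0.1, 0], 60],
  ],
)

```text
time_s: 1.65
eef_pos: [454.6, -149.8, 127.9]
ee_rot: [0.29, 0.919, 0.256, 0.081]
force: [-0.5, 0.7, 0.2]
grip_width: 0.598
grip_force: 0.0
```

```bash
python3 go.py 100; python3 - <<'E'
from rig import ctrl
import cv2, numpy as np
c=ctrl.capture("wrist"); cv2.imwrite("pics/w1.png",np.clip(c["img"][:,:,::-1]*1.4,0,255)); np.savez("w1.npz",**c)
E
```

```text
(array([ 0.27, -0.07, -0.13]), array([-0. ,  0. , -0.1])) [-0.38  0.21  2.09 -0.85  0.48  1.34] [ 454.6 -149.8  127.9][ WARN:0@0.336] global loadsave.cpp:1063 imwrite_ Unsupported depth image for selected encoder is fallbacked to CV_8U.
```

View pics/w1.png

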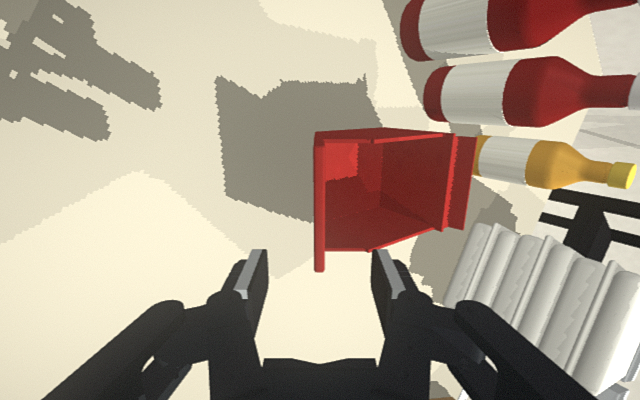

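The wrist view shows the rim edge-on at column 319, from row 133 to row 270, and midway between the finger pads (265 and 372). I'll check it against the prediction.

```bash
python3 - <<'E'
from h import *
c=load("w1.npz");mid=np.array([515.9,-245.7,40.]);Rb=R.from_euler('z',-58.8,degrees=True)
for y in(46,-46):
    p=mid+Rb.apply([-81.2,y,38-1]);print("pred",proj(c,p).round(1))
a,b=onz(c,(319.5,134),77),onz(c,(319.5,269),77);print(a,b,np.linalg.norm(a-b),np.degrees(np.arctan2(*(a-b)[[1,0]]))-90)
print(Rb.inv().apply((a+b)/2-mid))
E
```

```text
pred [313.1 147.1]
pred [313.9 273.3]
[ 522.60171773 -152.55807886   77.        ] [ 438.7004758  -203.39162609   77.        ] 98.09927584074714 -58.78943432135236
[-76.18955463   4.9328036   37.        ]
```

The prediction agrees to a few mm, and the wall is centred between the pads. I'll advance along the fingers and close.

Emit:
step_arm(
  increments=[
    [[0.2, 0, 3], [0, 0, 0], 60],
    [[0.2, 0, 6], [0, 0, 0], 60],
    [[0.2, 0, 8.5], [0, 0, 0], 60],
    [[0.2, 0, 9.8], [0, 0, 0], 60],
    [[0.2, 0, 9.8], [0, 0, 0], 60],
    [[0.2, 0, 9.8], [0, 0, 0], 60],
  ],
)

```text
time_s: 2.45
eef_pos: [485.9, -196.0, 47.9]
ee_rot: [0.29, 0.919, 0.256, 0.081]
force: [-1.6, 0.5, 1.1]
grip_width: 0.601
grip_force: 0.0
```

```bash
python3 go.py 0
```

```text
(array([-0.01, -0.04,  0.12]), array([-0., -0., -0.])) [-0.45  0.45  2.04 -1.22  0.34  1.69] [ 485.9 -196.    47.9]
```

Emit:
step_arm(
  increments=[
    [[0, 0, 0], [0, 0, 0], 30],
    [[0, 0, 0], [0, 0, 0], 20],
    [[0, 0, 0], [0, 0, 0], 12],
    [[0, 0, 0], [0, 0, 0], 5],
    [[0, 0, 0], [0, 0, 0], 0],
    [[0, 0, 0], [0, 0, 0], 0],
    [[0, 0, 0], [0, 0, 0], 0],
    [[0, 0, 0], [0, 0, 0], 0],
  ],
  squeeze=80,
)

```text
time_s: 3.45
eef_pos: [486.3, -195.7, 47.8]
ee_rot: [0.29, 0.918, 0.257, 0.081]
force: [-1.5, 1.0, 6.4]
grip_width: 0.081
grip_force: 78.5
```

```bash
cat > wp.py <<'E'
# usage: wp.py yaw tilt_from_home x y z : heel target in bay-frame coords (mm) rel. to nominal mouth M ; prints increments
import sys,json
from h import *
from rig import ctrl
cfg=json.load(open("cfg.json")); M=np.array(cfg["M"]);dy=cfg["dy"]
S=R.from_euler('z',cfg["yaw"],degrees=True)*R.from_euler('y',10,degrees=True)
def heel_state(s):
    Rt=quat(s["ee_rot"]); Rb=Rt*grasp_R(R.identity()).inv()
    g=s["eef_pos"]-Rt.apply([0,0,19]); h=g+Rb.apply(HEEL-GRIP+np.array([0,dy,0]))
    rel=S.inv()*Rb
    return S.inv().apply(h-M),rel.as_rotvec(degrees=True)
def target(tilt,x,y,z):
    Rb=S*R.from_euler('y',tilt,degrees=True); h=M+S.apply([x,y,z]); Rt=grasp_R(Rb)
    return h-Rb.apply(HEEL-GRIP+np.array([0,dy,0]))+Rt.apply([0,0,19]),Rt
if __name__=="__main__":
    s=ctrl.sense(); a,b=heel_state(s)
    print("heel",a.round(1),"rot",b.round(1),"F_bay",S.inv().apply(s["force"]).round(1),"j",s["joints"].round(2),"t",round(s["time_s"],2),"grip",round(s["grip_width"],3))
    v=list(map(float,sys.argv[1:]))
    for i in range(0,len(v),4): print(*inc(s,*target(*v[i:i+4])))
E
echo '{"M":[614.4,203.3,202],"yaw":32.3,"dy":0}' > cfg.json
python3 wp.py 42 -160 0 160; python3 -c "
from h import *
from rig import ctrl
s=ctrl.sense();print(quat(s['ee_rot']).inv().apply([0,0,15]))"
```

```text
heel [-298.1 -386.5 -173.4] rot [  8.   -7.8 -90.8] F_bay [-1.9  1.7  6.1] j [-0.45  0.45  2.04 -1.23  0.34  1.69] t 3.45 grip 0.081
[  8.65   1.41 -49.15] [ 40.3  14.7 -92.5]
[ 8.08929491e-04  8.60754794e+00 -1.22845479e+01]
```

Emit:
step_arm(
  increments=[
    [[0, 0, -0.5], [0, 0, 0], 0],
    [[0, 0, -1.5], [0, 0, 0], 0],
    [[0, 0, -4], [0, 0, 0], 0],
    [[0, 0.6, -7.5], [0, 0, 0], 0],
    [[0, 2, -11], [0, 0, 0], 0],
    [[0, 4, -14.5], [0, 0, 0], 0],
    [[0, 5.5, -17], [0, 0, 0], 0],
    [[0, 5.5, -17], [0, 0, 0], 0],
  ],
)

```text
time_s: 4.45
eef_pos: [459.2, -150.6, 219.3]
ee_rot: [0.29, 0.918, 0.257, 0.082]
force: [-0.2, -0.8, -3.4]
grip_width: 0.084
grip_force: 78.3
```

```bash
python3 wp.py 42 -160 0 160
```

```text
heel [-326.7 -333.8   -4.2] rot [  8.   -7.9 -90.8] F_bay [-0.  -0.6 -3.5] j [-0.37  0.06  1.97 -0.58  0.69  1.03] t 4.45 grip 0.084
[  8.68  -4.1  -32.07] [ 40.4  14.6 -92.5]
```

Emit:
step_arm(
  increments=[
    [[0.4, -0.2, -1.6], [2, 0.7, -4.6], 0],
    [[1.1, -0.5, -4], [5, 1.8, -11.5], 0],
    [[1.8, -0.8, -6.6], [8.3, 3, -19], 0],
    [[2.5, -1.2, -9.3], [11.7, 4.2, -26.8], 0],
    [[3.3, -1.5, -12], [15.2, 5.5, -34.7], 0],
    [[4, -1.9, -14.8], [18.6, 6.7, -42.6], 0],
    [[4.7, -2.2, -17.5], [22, 8, -50.5], 0],
    [[5.5, -2.6, -20.2], [25.5, 9.2, -58.3], 0],
  ],
)

```text
time_s: 5.45
eef_pos: [434.6, -4.8, 367.3]
ee_rot: [0.068, 0.708, 0.701, -0.057]
force: [-0.0, -0.9, -2.7]
grip_width: 0.081
grip_force: 78.4
```

```bash
python3 wp.py 42 -160 0 160
```

```text
heel [-188.2 -149.    97.9] rot [  3.2  26.3 -34.5] F_bay [-0.  -0.7 -2.8] j [-0.18  0.04  1.49 -0.17  1.57 -0.17] t 5.45 grip 0.081
[  6.76  -1.38 -10.5 ] [ 14.4   5.2 -34. ]
```

Emit:
step_arm(
  increments=[
    [[1.6, -0.3, -2.6], [3.5, 1.3, -8], 0],
    [[3.2, -0.6, -5.2], [7, 2.5, -16.5], 0],
    [[4.8, -1, -7.8], [10.6, 3.8, -25], 0],
    [[6, -1.3, -9.5], [13, 4.7, -31], 0],
    [[6.8, -1.4, -10.5], [14.4, 5.2, -34], 0],
    [[6.8, -1.4, -10.5], [14.4, 5.2, -34], 0],
  ],
)

```text
time_s: 6.2
eef_pos: [420.6, 80.7, 457.9]
ee_rot: [-0.069, 0.479, 0.866, -0.129]
force: [0.2, -0.1, -4.0]
grip_width: 0.083
grip_force: 78.4
```

```bash
python3 wp.py 42 -160 0 160; python3 - <<'E'
from rig import ctrl
import cv2, numpy as np
o=[]
for n,b in(("top",(100,130,260,330)),("scene",(60,330,240,510))):
    c=ctrl.capture(n); np.savez(f"{n}2.npz",**c); i=np.clip(c["img"][:,:,::-1]*1.5,0,255).astype(np.uint8)[b[0]:b[2],b[1]:b[3]]
    o.append(cv2.resize(i,None,fx=400/i.shape[1],fy=400/i.shape[1],interpolation=cv2.INTER_CUBIC))
h=max(x.shape[0] for x in o); print([x.shape for x in o])
cv2.imwrite("pics/s2.png",np.hstack([cv2.copyMakeBorder(x,0,h-x.shape[0],0,0,cv2.BORDER_CONSTANT) for x in o]))
E
```

```text
heel [-159.1   -0.6  160. ] rot [-0.1 41.8 -0.3] F_bay [ 0.8 -0.2 -3.9] j [ 0.01  0.21  1.08 -0.18  2.09 -0.62] t 6.2 grip 0.083
[ 0.01 -0.08 -0.03] [ 0.2  0.2 -0.2]
[(320, 400, 3), (400, 400, 3)]
```

View pics/s2.png

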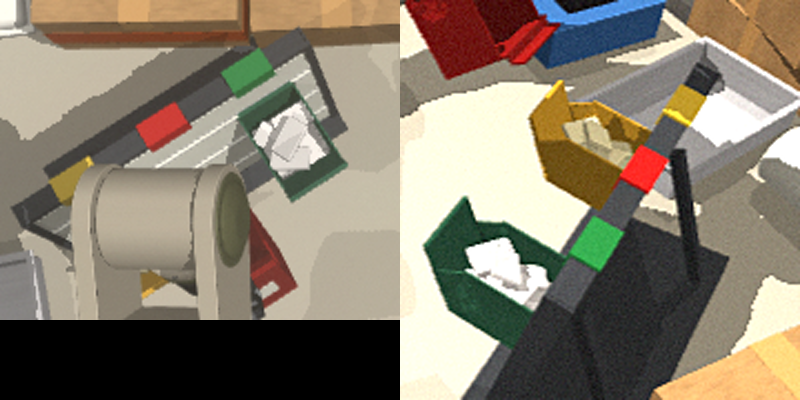

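The scene view shows the front rim corners of the green bin at (360,148) and (341,169), and of the yellow bin at (401,96) and (389,114). I'll triangulate them against the top view.

```bash
python3 - <<'E'
from h import *
t=load("top0.npz");s=load("scene0.npz");f=lambda u,v:(130+u/4,110+v/4)
P=[]
for A,B in[((585,362),(360.2,148.2)),((695,288),(341.3,169.4)),((250,577),(401.1,96)),((367,500),(389.4,114))]:
    x,e=tri([(t,f(*A)),(s,B)]);P.append(x);print(x.round(1),np.round(e[0],1))
print(np.mean(P,0))
# sanity: red bin at start, known rim z=78
gs=lambda u,v:(205+(u-396)/4.4,180+v/4.4);g=lambda u,v:(335+u/4.4,175+v/4.4)
for A,B in[((65,170),(737,102)),((137,283),(625,42))]: print("red rim",*tri([(t,g(*A)),(s,gs(*B))]))
E
```

```text
[542.2  57.8 221.9] 3.5
[590.  -18.6 224.4] 1.3
[400.5 277.7 220.1] 0.1
[451.6 203.5 215.9] 2.4
[496.04365786 130.06956938 220.59588445]
red rim [ 512.73363355 -151.24654078   74.57730715] [1.1776955965106266, 1.1776955965106841]
red rim [ 435.58149741 -198.1784824    72.82451907] [1.5488567817015562, 1.5488567817015593]
```

```bash
echo '{"M":[614.8,204.3,202],"yaw":32.3,"dy":1}' > cfg.json; python3 wp.py 42 -50 0 60 42 -50 0 2
```

```text
heel [-160.6   -0.6  160.1] rot [-0.1 41.8 -0.3] F_bay [ 0.1  0.2 -2.9] j [ 0.01  0.21  1.09 -0.18  2.09 -0.62] t 6.3 grip 0.086
[ 0.08 12.17  8.6 ] [ 0.2  0.2 -0.3]
[ 0.1  12.86 14.36] [ 0.2  0.2 -0.3]
```

Emit:
step_arm(
  increments=[
    [[0, 2.5, 1.8], [0, 0, -0.1], 0],
    [[0, 5.5, 3.9], [0.1, 0.1, -0.2], 0],
    [[0, 9, 6.4], [0.2, 0.2, -0.3], 0],
    [[0.1, 12.2, 9], [0.2, 0.2, -0.3], 0],
    [[0.1, 12.5, 11.5], [0.2, 0.2, -0.3], 0],
    [[0.1, 12.8, 13.5], [0.2, 0.2, -0.3], 0],
    [[0.1, 12.9, 14.4], [0.2, 0.2, -0.3], 0],
    [[0.1, 12.9, 14.4], [0.2, 0.2, -0.3], 0],
  ],
)

```text
time_s: 7.3
eef_pos: [489.2, 124.2, 284.5]
ee_rot: [-0.071, 0.477, 0.867, -0.129]
force: [0.8, -0.0, -3.1]
grip_width: 0.084
grip_force: 78.7
```

```bash
python3 wp.py 42 -50 0 2 42 -16 0 2; python3 - <<'E'
from rig import ctrl
import cv2, numpy as np
o=[]
for n,b in(("wrist",(0,0,400,640)),("scene",(60,330,240,510))):
    c=ctrl.capture(n); np.savez(f"{n}3.npz",**c); i=np.clip(c["img"][:,:,::-1]*1.5,0,255).astype(np.uint8)[b[0]:b[2],b[1]:b[3]]
    o.append(cv2.resize(i,None,fx=400/i.shape[1],fy=400/i.shape[1],interpolation=cv2.INTER_AREA if n=="wrist" else cv2.INTER_CUBIC))
h=max(x.shape[0] for x in o)
cv2.imwrite("pics/s3.png",np.hstack([cv2.copyMakeBorder(x,0,h-x.shape[0],0,0,cv2.BORDER_CONSTANT) for x in o]))
E
```

```text
heel [-49.9   0.5   3. ] rot [-0.  41.9  0.1] F_bay [ 1.2 -0.4 -3. ] j [ 0.09  0.4   1.26 -0.14  1.74 -0.48] t 7.3 grip 0.084
[-0.04  0.    0.08] [0.1 0.  0.1]
[-0.05  3.38 -0.33] [0.1 0.  0.1]
```

View pics/s3.png

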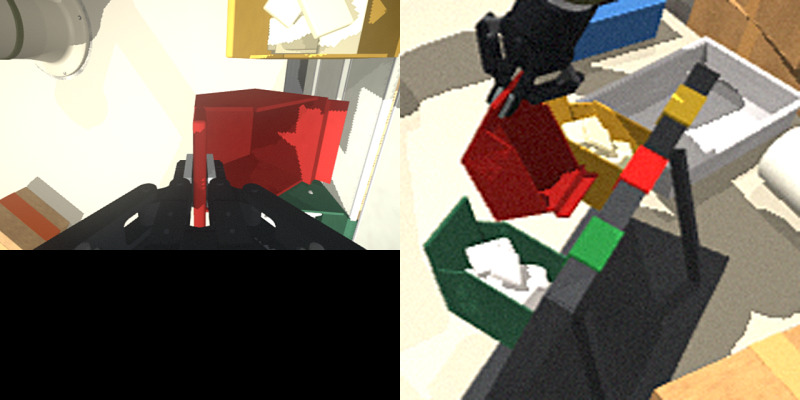

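The bin is tilted and in front of the free place. In the scene view the lip corners are near (415,137) and (401,158), and in the wrist view near (558,162) and (530,293). I'll check these against the model and take a larger wrist crop to see the groove.

```bash
python3 - <<'E'
from h import *; import wp,cv2
from rig import ctrl
s=ctrl.sense();Rt=quat(s["ee_rot"]);Rb=Rt*grasp_R(R.identity()).inv();g=s["eef_pos"]-Rt.apply([0,0,19])
w=load("wrist3.npz");sc=load("scene3.npz")
for y in(43,-43):
    p=g+Rb.apply(HEEL+[12,y+1,16]-GRIP);print("lip",y,"wrist",proj(w,p).round(1),"scene",proj(sc,p).round(1),p.round(1))
for z in(0,2,11): print("groove",z,[proj(w,wp.M+wp.S.apply([0,y,z])).round(1).tolist() for y in(-40,0,50)])
i=np.clip(w["img"][:,:,::-1]*1.5,0,255).astype(np.uint8)[60:360,440:640]
cv2.imwrite("pics/w3.png",cv2.resize(i,None,fx=2,fy=2,interpolation=cv2.INTER_CUBIC))
E
```

```text
lip 43 wrist [563.8 162.8] scene [419.2 137.6] [567.8 226.1 215.1]
lip -43 wrist [532.2 295.3] scene [405.8 157.1] [613.8 153.4 215.2]
groove 0 [[575.5, 288.1], [591.7, 231.6], [615.0, 150.1]]
groove 2 [[577.5, 289.8], [593.9, 232.9], [617.8, 150.7]]
groove 11 [[587.0, 298.0], [604.9, 239.0], [630.9, 153.2]]
```

View pics/w3.png

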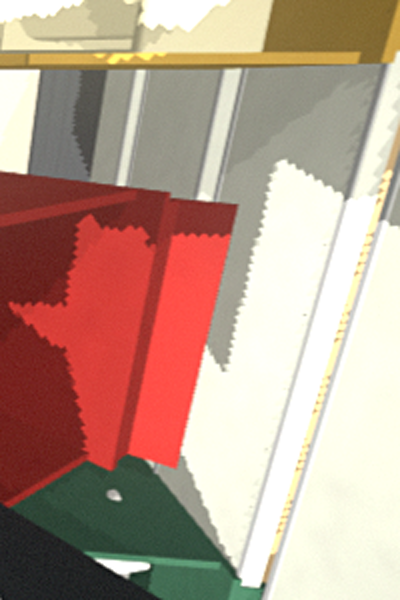

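The lip sits within about 3 px of the model, and the groove band (591–609 at row 231) matches z of about 0 to +2 mm. I'll push in gently.

Emit:
step_arm(
  increments=[
    [[0, 0.8, 0], [0, 0, 0], 0],
    [[0, 1.6, -0.1], [0, 0, 0], 0],
    [[0, 2.3, -0.1], [0, 0, 0], 0],
    [[0, 2.8, -0.2], [0, 0, 0], 0],
    [[0, 3.1, -0.2], [0, 0, 0], 0],
    [[0, 3.1, -0.2], [0, 0, 0], 0],
  ],
)

```text
time_s: 8.15
eef_pos: [514.8, 140.8, 277.9]
ee_rot: [-0.071, 0.477, 0.867, -0.129]
force: [-1.9, -2.6, -1.0]
grip_width: 0.077
grip_force: 79.1
```

```bash
python3 wp.py 42 -19 0 2 42 -16 0 2 42 -12 0 2
```

```text
heel [-18.7   0.9   1.8] rot [-0.1 41.9  0.1] F_bay [-2.7 -1.2 -1.5] j [ 0.11  0.47  1.17 -0.13  1.76 -0.46] t 8.15 grip 0.077
[-0.07 -0.02 -0.03] [0.1 0.  0.1]
[-0.07  0.27 -0.07] [0.1 0.  0.1]
[-0.07  0.67 -0.12] [0.1 0.  0.1]
```

Emit:
step_arm(
  increments=[
    [[0, 0.15, 0], [0, 0, 0], 0],
    [[0, 0.3, 0], [0, 0, 0], 0],
    [[0, 0.3, 0], [0, 0, 0], 0],
  ],
)

```text
time_s: 8.52
eef_pos: [516.0, 141.4, 278.5]
ee_rot: [-0.071, 0.477, 0.866, -0.13]
force: [-12.4, -7.5, 8.9]
grip_width: 0.08
grip_force: 80.2
```

```bash
python3 wp.py 42 -16 0 2 42 -12 0 2
```

```text
heel [-17.7   0.6   2.3] rot [-0.1 42.1  0. ] F_bay [-15.8   0.3   6.3] j [ 0.11  0.48  1.17 -0.13  1.76 -0.46] t 8.53 grip 0.08
[-0.06  0.17  0.03] [-0.1  0.1  0. ]
[-0.06  0.56 -0.02] [-0.1  0.1  0. ]
```

Emit:
step_arm(
  increments=[
    [[0, -0.5, 0], [0, 0, 0], 0],
    [[0, -0.5, -0.4], [0, 0, 0], 0],
    [[0, -0.3, -0.4], [0, 0, 0], 0],
    [[0, 0, -0.4], [0, 0, 0], 0],
    [[0, 0.2, -0.4], [0, 0, 0], 0],
    [[0, 0.2, -0.4], [0, 0, 0], 0],
  ],
)

```text
time_s: 9.28
eef_pos: [519.6, 143.8, 280.4]
ee_rot: [-0.071, 0.477, 0.867, -0.129]
force: [-4.0, -2.7, 0.3]
grip_width: 0.085
grip_force: 79.4
```

```bash
python3 wp.py 42 -16 0 6 42 -12 0 6
```

```text
heel [-13.6   0.9   5.1] rot [-0.  42.   0.1] F_bay [-4.8 -0.2 -0.5] j [ 0.11  0.49  1.15 -0.13  1.77 -0.46] t 9.28 grip 0.085
[-0.07 -0.24 -0.07] [0.  0.  0.1]
[-0.07  0.15 -0.11] [0.  0.  0.1]
```

Entered, about 4 mm deeper than before. I'll follow the lip's slope inward.

```bash
python3 wp.py 42 -13 0 7 42 -8 0 10 42 -5 0 12
```

```text
heel [-13.6   0.9   5.1] rot [-0.  42.   0.1] F_bay [-4.8 -0.2 -0.5] j [ 0.11  0.49  1.15 -0.13  1.77 -0.46] t 9.28 grip 0.085
[-0.07  0.04 -0.2 ] [0.  0.  0.1]
[-0.07  0.5  -0.56] [0.  0.  0.1]
[-0.07  0.77 -0.79] [0.  0.  0.1]
```

Emit:
step_arm(
  increments=[
    [[0, 0, -0.2], [0, 0, 0], 0],
    [[0, 0.25, -0.4], [0, 0, 0], 0],
    [[0, 0.5, -0.55], [0, 0, 0], 0],
    [[0, 0.5, -0.55], [0, 0, 0], 0],
  ],
)

```text
time_s: 9.78
eef_pos: [525.5, 147.6, 283.7]
ee_rot: [-0.071, 0.476, 0.867, -0.128]
force: [0.2, -0.0, -2.9]
grip_width: 0.086
grip_force: 79.1
```

```bash
python3 wp.py 42 -8 0 10 42 -4 0 12
```

```text
heel [-7.2  1.   9.8] rot [-0.  41.9  0.1] F_bay [ 0.6 -0.1 -2.9] j [ 0.12  0.5   1.12 -0.13  1.79 -0.46] t 9.78 grip 0.086
[-0.08 -0.07 -0.04] [0.1 0.  0.1]
[-0.08  0.3  -0.28] [0.1 0.  0.1]
```

Emit:
step_arm(
  increments=[
    [[0, 0.1, -0.2], [0, 0, 0], 0],
    [[0, 0.25, -0.25], [0, 0, 0], 0],
    [[0, 0.4, -0.25], [0, 0, 0], 0],
    [[0, 0.4, -0.25], [0, 0, 0], 0],
  ],
)

```text
time_s: 10.28
eef_pos: [529.1, 149.9, 285.0]
ee_rot: [-0.071, 0.476, 0.867, -0.128]
force: [-0.1, -0.4, -3.6]
grip_width: 0.081
grip_force: 79.1
```

```bash
python3 wp.py 42 -2 0 12 42 -1 0 12 42 -2 0 10
```

```text
heel [-3.2  1.  11.8] rot [-0.  41.9  0.1] F_bay [ 0.3 -0.3 -3.6] j [ 0.12  0.51  1.1  -0.13  1.8  -0.46] t 10.28 grip 0.081
[-0.08  0.12 -0.06] [0.1 0.  0.1]
[-0.08  0.22 -0.07] [0.1 0.  0.1]
[-0.08  0.15  0.14] [0.1 0.  0.1]
```

Emit:
step_arm(
  increments=[
    [[0, 0.1, 0.1], [0, 0, 0], 0],
    [[0, 0.2, 0.2], [0, 0, 0], 0],
    [[0, 0.2, 0.2], [0, 0, 0], 0],
  ],
)

```text
time_s: 10.65
eef_pos: [530.3, 150.7, 282.8]
ee_rot: [-0.07, 0.477, 0.867, -0.128]
force: [0.0, -0.5, -2.1]
grip_width: 0.082
grip_force: 79.4
```

```bash
python3 wp.py 42 -1 0 8
```

```text
heel [-1.4  1.   9.9] rot [-0.1 41.8  0.1] F_bay [ 0.1 -0.4 -2.1] j [ 0.12  0.51  1.1  -0.13  1.79 -0.45] t 10.65 grip 0.082
[-0.08  0.07  0.16] [0.2 0.  0.1]
```

Emit:
step_arm(
  increments=[
    [[0, 0, 0.1], [0, 0, 0], 0],
    [[0, 0, 0.2], [0, 0, 0], 0],
    [[0, 0, 0.2], [0, 0, 0], 0],
  ],
)

```text
time_s: 11.02
eef_pos: [529.9, 150.3, 282.0]
ee_rot: [-0.07, 0.477, 0.867, -0.128]
force: [-3.0, -1.1, 5.7]
grip_width: 0.081
grip_force: 80.2
```

```bash
python3 wp.py 42 -1 0 8
```

```text
heel [-1.7  0.8  9.2] rot [-0.1 41.8  0.1] F_bay [-4.1  0.7  5.1] j [ 0.12  0.51  1.1  -0.13  1.79 -0.45] t 11.03 grip 0.081
[-0.07  0.1   0.06] [0.2 0.1 0.1]
```

Contact with the groove's lower edge puts the true groove about 3.9 mm higher than nominal. I'll lift slightly and then start the swing.

```bash
python3 - <<'E'
import json
from wp import *
cfg["M"]=(M+S.apply([0,0,3.9])).tolist(); json.dump(cfg,open("cfg.json","w"))
E
python3 wp.py 42 -0.8 0 6.4
```

```text
heel [-1.7  0.8  5.3] rot [-0.1 41.8  0.1] F_bay [-4.1  0.7  5.1] j [ 0.12  0.51  1.1  -0.13  1.79 -0.45] t 11.03 grip 0.081
[-0.07  0.1  -0.17] [0.2 0.1 0.1]
```

Emit:
step_arm(
  increments=[
    [[-0.05, 0, -0.15], [0, 0, 0], 0],
    [[-0.05, 0, -0.25], [0, 0, 0], 0],
    [[-0.05, 0, -0.25], [0, 0, 0], 0],
  ],
)

```text
time_s: 11.4
eef_pos: [530.6, 150.3, 282.8]
ee_rot: [-0.071, 0.476, 0.867, -0.129]
force: [-0.4, 0.5, -0.5]
grip_width: 0.083
grip_force: 79.4
```

```bash
python3 wp.py 37 -0.8 0 5.8 32 -0.8 0 5.2 27 -0.8 0 4.6 22 -0.8 0 4
```

```text
heel [-1.4  0.5  5.9] rot [-0.  41.9  0.1] F_bay [ 0.   0.7 -0.5] j [ 0.12  0.52  1.1  -0.13  1.79 -0.46] t 11.4 grip 0.083
[-0.03 -0.23  1.02] [-4.9  0.   0.1]
[-0.03 -0.42  2.13] [-9.9 -0.   0.1]
[-0.03 -0.53  3.26] [-14.9  -0.    0.1]
[-0.03 -0.54  4.39] [-19.9  -0.    0.1]
```

Emit:
step_arm(
  increments=[
    [[0, -0.1, 0.45], [-2.5, 0, 0], 0],
    [[0, -0.2, 0.95], [-4.9, 0, 0], 0],
    [[0, -0.33, 1.5], [-7.4, 0, 0], 0],
    [[0, -0.41, 2.05], [-9.9, 0, 0], 0],
    [[0, -0.47, 2.6], [-12.4, 0, 0.1], 0],
    [[0, -0.5, 3.2], [-14.9, 0, 0.1], 0],
    [[0, -0.5, 3.2], [-14.9, 0, 0.1], 0],
  ],
)

```text
time_s: 12.28
eef_pos: [518.1, 142.3, 253.4]
ee_rot: [-0.009, 0.483, 0.876, -0.016]
force: [-0.2, 1.1, -1.7]
grip_width: 0.084
grip_force: 79.1
```

```bash
python3 wp.py 22 -0.8 0 4 17 -0.8 0 3.2  12 -0.8 0 2.4 8 -.5 0 1.8
```

```text
heel [-1.2  0.2  4.5] rot [ 0.  27.1 -0. ] F_bay [ 0.7  1.1 -1.6] j [ 0.06  0.35  1.4  -0.02  1.43 -0.5 ] t 12.28 grip 0.084
[-0.03 -0.26  1.11] [-5.1 -0.  -0. ]
[-0.03 -0.47  2.24] [-10.1  -0.   -0. ]
[-0.03 -0.59  3.39] [-15.1  -0.   -0. ]
[-0.03 -0.59  4.31] [-19.1  -0.   -0. ]
```

Smooth with no force building up. I'll continue.

Emit:
step_arm(
  increments=[
    [[0, -0.12, 0.55], [-2.5, 0, 0], 0],
    [[0, -0.26, 1.1], [-5.1, 0, 0], 0],
    [[0, -0.37, 1.65], [-7.6, 0, 0], 0],
    [[0, -0.47, 2.2], [-10.1, 0, 0], 0],
    [[0, -0.54, 2.8], [-12.6, 0, 0], 0],
    [[0, -0.59, 3.35], [-15.1, 0, 0], 0],
    [[0, -0.59, 3.35], [-15.1, 0, 0], 0],
  ],
)

```text
time_s: 13.15
eef_pos: [512.3, 138.7, 220.2]
ee_rot: [0.054, 0.479, 0.87, 0.099]
force: [-0.6, -0.4, -3.5]
grip_width: 0.081
grip_force: 79.0
```

```bash
python3 wp.py 8 -.6 0 1.8 4 -.6 0 1.2 2 -0.6 0 0.9 0 -0.6 0 0.6
```

```text
heel [-0.5  0.3  2.9] rot [ 0. 12.  0.] F_bay [-0.1 -0.  -3.5] j [-0.02  0.22  1.67  0.14  1.07 -0.64] t 13.15 grip 0.081
[-0.03 -0.29  0.92] [-4. -0. -0.]
[-0.03 -0.5   1.82] [-8. -0. -0.]
[-0.03 -0.58  2.27] [-10.  -0.  -0.]
[-0.03 -0.65  2.72] [-12.  -0.  -0.]
```

Emit:
step_arm(
  increments=[
    [[0, -0.14, 0.46], [-2, 0, 0], 0],
    [[0, -0.27, 0.9], [-4, 0, 0], 0],
    [[0, -0.38, 1.35], [-6, 0, 0], 0],
    [[0, -0.48, 1.8], [-8, 0, 0], 0],
    [[0, -0.48, 1.8], [-8, 0, 0], 0],
  ],
)

```text
time_s: 13.78
eef_pos: [512.2, 138.6, 201.9]
ee_rot: [0.088, 0.474, 0.861, 0.16]
force: [-0.7, 0.1, -2.1]
grip_width: 0.083
grip_force: 79.2
```

```bash
python3 wp.py 2 -0.6 0 0.9 0 -0.6 0 0.6 0 -0.6 0 0
```

```text
heel [-0.1  0.3  1.8] rot [0. 4. 0.] F_bay [-0.2  0.5 -2.2] j [-0.06  0.18  1.8   0.28  0.88 -0.77] t 13.78 grip 0.083
[-0.03 -0.21  0.46] [-2. -0.  0.]
[-0.03 -0.34  0.9 ] [-4. -0.  0.]
[-0.03 -0.37  0.95] [-4. -0.  0.]
```

Emit:
step_arm(
  increments=[
    [[0, -0.08, 0.22], [-1, 0, 0], 0],
    [[0, -0.16, 0.46], [-2, 0, 0], 0],
    [[0, -0.24, 0.7], [-3, 0, 0], 0],
    [[0, -0.32, 0.9], [-4, 0, 0], 0],
    [[0, -0.32, 0.9], [-4, 0, 0], 0],
  ],
)

```text
time_s: 14.4
eef_pos: [512.4, 138.8, 192.5]
ee_rot: [0.105, 0.471, 0.855, 0.19]
force: [-2.5, -2.1, -2.7]
grip_width: 0.079
grip_force: 79.6
```

```bash
python3 wp.py 0 0 0 0.6 0 -0.2 0 0 0 0 0 -0.5
```

```text
heel [-0.4  0.4  1. ] rot [ 0.  -0.1  0. ] F_bay [-2.7 -0.5 -3.3] j [-0.09  0.17  1.86  0.37  0.79 -0.87] t 14.4 grip 0.079
[-0.03  0.01  0.04] [ 0.1 -0.   0. ]
[-0.03 -0.04  0.08] [ 0.1 -0.   0. ]
[-0.03 -0.05  0.13] [ 0.1 -0.   0. ]
```

Emit:
step_arm(
  increments=[
    [[0, -0.03, 0.04], [0, 0, 0], 0],
    [[0, -0.06, 0.08], [0, 0, 0], 0],
    [[0, -0.09, 0.12], [0, 0, 0], 0],
    [[0, -0.09, 0.12], [0, 0, 0], 0],
  ],
)

```text
time_s: 14.9
eef_pos: [512.3, 138.6, 191.4]
ee_rot: [0.105, 0.471, 0.855, 0.19]
force: [-5.8, -3.5, 1.7]
grip_width: 0.079
grip_force: 80.3
```

```bash
python3 wp.py 0 0 0 -1
```

```text
heel [-0.4  0.3 -0. ] rot [-0.  -0.1  0. ] F_bay [-7.   0.2  0.5] j [-0.09  0.17  1.86  0.37  0.79 -0.87] t 14.9 grip 0.079
[-0.02 -0.02  0.09] [0.1 0.  0.1]
```

Emit:
step_arm(
  increments=[
    [[0, -0.03, -0.01], [0, 0, 0], 0],
    [[0, -0.03, -0.01], [0, 0, 0], 2],
    [[0, -0.03, -0.01], [0, 0, 0], 8],
    [[0, -0.03, -0.01], [0, 0, 0], 12],
    [[0, -0.03, -0.01], [0, 0, 0], 20],
    [[0, -0.03, -0.01], [0, 0, 0], 35],
    [[0, -0.03, -0.01], [0, 0, 0], 45],
    [[0, -0.03, -0.01], [0, 0, 0], 45],
  ],
  squeeze=20,
)

```text
time_s: 15.9
eef_pos: [512.1, 138.4, 191.1]
ee_rot: [0.105, 0.471, 0.855, 0.191]
force: [0.8, -0.5, 0.1]
grip_width: 0.448
grip_force: 0.0
```

```bash
python3 - <<'E'
from rig import ctrl
import cv2, numpy as np
print({k:np.round(v,2) for k,v in ctrl.sense().items() if k in("force","grip_width","grip_force","eef_pos")})
o=[]
for n,b in(("wrist",(0,0,400,640)),("scene",(60,330,240,510))):
    c=ctrl.capture(n); np.savez(f"{n}4.npz",**c); i=np.clip(c["img"][:,:,::-1]*1.5,0,255).astype(np.uint8)[b[0]:b[2],b[1]:b[3]]
    o.append(cv2.resize(i,None,fx=400/i.shape[1],fy=400/i.shape[1],interpolation=cv2.INTER_AREA if n=="wrist" else cv2.INTER_CUBIC))
h=max(x.shape[0] for x in o)
cv2.imwrite("pics/s4.png",np.hstack([cv2.copyMakeBorder(x,0,h-x.shape[0],0,0,cv2.BORDER_CONSTANT) for x in o]))
E
```

```text
{'eef_pos': array([512.13, 138.42, 191.11]), 'force': array([ 0.75, -0.5 ,  0.08]), 'grip_force': np.float64(0.0), 'grip_width': np.float64(0.45)}
```

View pics/s4.png

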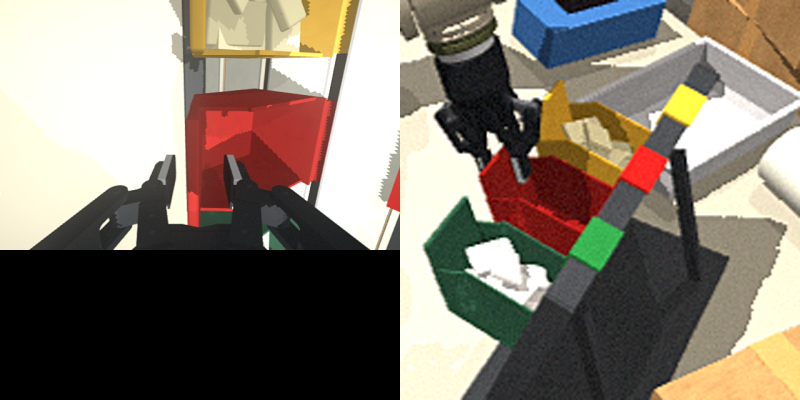

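The bin hangs in line with its neighbours, and the fingers stand clear of its front wall. I'll retreat along the fingers.

Emit:
step_arm(
  increments=[
    [[0, 0, -1], [0, 0, 0], 45],
    [[0, 0, -3], [0, 0, 0], 45],
    [[0, 0, -6], [0, 0, 0], 45],
    [[0, 0, -10], [0, 0, 0], 45],
    [[0, 0, -14], [0, 0, 0], 45],
    [[0, -4, -18], [0, 0, 0], 45],
    [[0, -9, -20], [0, 0, 0], 45],
    [[0, -14, -20], [0, 0, 0], 45],
  ],
)

```text
time_s: 17.0
eef_pos: [331.8, 25.0, 313.5]
ee_rot: [0.107, 0.47, 0.855, 0.19]
force: [0.5, 0.2, 0.3]
grip_width: 0.45
grip_force: 0.0
```

Emit:
step_arm(
  increments=[
    [[4, -5, 0], [0, 0, 0], 45],
    [[8, -10, 0], [0, 0, 0], 45],
    [[12, -14, 0], [0, 0, 0], 45],
    [[12, -14, 0], [0, 0, 0], 45],
    [[12, -14, 0], [0, 0, 0], 45],
  ],
)

```text
time_s: 17.62
eef_pos: [206.7, 59.1, 253.7]
ee_rot: [0.093, 0.472, 0.857, 0.184]
force: [-0.0, 0.6, -0.2]
grip_width: 0.448
grip_force: 0.0
```

```bash
python3 - <<'E'
from rig import ctrl
import cv2, numpy as np
s=ctrl.sense();print(s["eef_pos"],s["force"],s["dq"].max())
o=[]
for n,b in(("top",(110,130,250,310)),("scene",(60,330,240,510))):
    c=ctrl.capture(n); np.savez(f"{n}5.npz",**c); i=np.clip(c["img"][:,:,::-1]*1.5,0,255).astype(np.uint8)[b[0]:b[2],b[1]:b[3]]
    o.append(cv2.resize(i,None,fx=400/i.shape[1],fy=400/i.shape[1],interpolation=cv2.INTER_CUBIC))
h=max(x.shape[0] for x in o)
cv2.imwrite("pics/s5.png",np.hstack([cv2.copyMakeBorder(x,0,h-x.shape[0],0,0,cv2.BORDER_CONSTANT) for x in o]))
E
```

```text
[206.73473442  59.09261896 253.68585518] [-0.02865317  0.60706419 -0.19741937] 0.06380972054050772
```

View pics/s5.png

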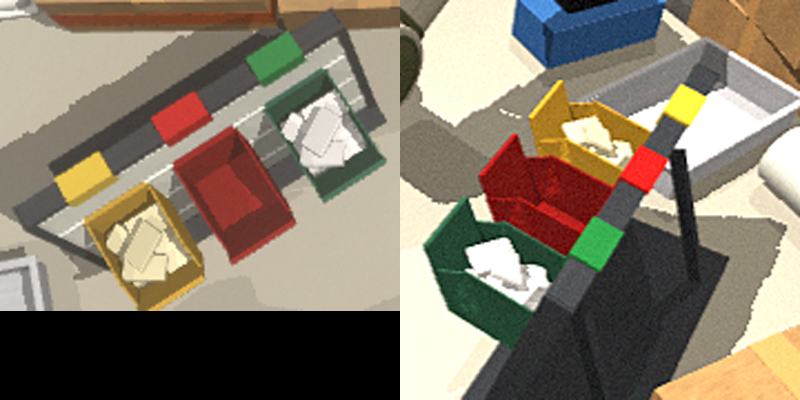

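The top view shows the red bin in line with the yellow and green ones (rim corners about (235,263) and (294,223)). I'll do one numeric check with colour masks.

```bash
python3 - <<'E'
from h import *; import cv2
c=load("top5.npz"); hsv=cv2.cvtColor(c["img"],cv2.COLOR_RGB2HSV)
yaw=np.radians(32.3)
for n,lo,hi,box in(("Y",15,30,(190,255,165,225)),("R",0,8,(163,232,205,265)),("G",55,95,(138,205,245,305))):
    H=hsv[...,0].astype(int); 
    if n=="R": H=(H+5)%180-5+0; H=np.where(H>170,0,H)
    m=((H>=lo)&(H<=hi)&(hsv[...,1]>110)).astype(np.uint8); k=np.zeros_like(m);k[box[0]:box[1],box[2]:box[3]]=1;m&=k
    _,l,st,_=cv2.connectedComponentsWithStats(m);m=l==1+st[1:,4].argmax()
    v,u=np.nonzero(m);P=np.array([onz(c,(a,b),222) for a,b in zip(u,v)])[:,:2]-[614.8,204.3]
    X=P@[np.cos(yaw),np.sin(yaw)];Y=P@[-np.sin(yaw),np.cos(yaw)]
    f=X<np.percentile(X,20)
    print(n,len(u),"front",np.percentile(X,0.5).round(1),"y edges",np.percentile(Y,[0.5,99.5]).round(1),"mid",np.percentile(Y,[.5,99.5]).mean().round(1),"back",np.percentile(X,99.5).round(1))
E
```

```text
Y 1085 front -141.9 y edges [ 71.2 173.1] mid 122.2 back -1.1
R 1834 front -144.6 y edges [-46.1  46.4] mid 0.1 back -2.2
G 77 front 22.8 y edges [-138.6  -99.8] mid -119.2 back 47.4
```

```bash
python3 -c "
from rig import ctrl
print(ctrl.finish_job())"
```

```text
the job is handed in; nothing more can be done
None
```

The red bin hangs in the middle place of the top groove under the red clip, released with its back against the board and about 0.1 mm off centre in the top view; the arm never went near the bottles, and the job was handed in at about 18 s.

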